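# Put the dyed thread reels away on the rack

## Robot

A 6-joint arm with a two-finger parallel gripper is mounted at the origin on the work surface. World frame = base frame: x ahead of the robot, y to its left, z up, the work surface at z = 0. Lengths are in m, angles in rad, forces in N, time in s.
With the tool pointing down it reaches from about 0.375 to 0.9 m from the base axis. Payload 3.1 kg.
Tool frame: the origin (TCP) lies on the centre line of the jaws, within the pads' length; the fingertips stand 17 mm ahead of it and the grasp point (between the pads) lies 2 mm behind it; y points along the fingers, z is the direction in which the jaws open and shut, and the axes are right-handed (so a half turn about y gives the same grasp; the last joint's range is limited). The gripper opens to 85 mm and grips with 20 to 120 N. Pads are 22 mm wide; open, the fingers measure 114 mm over their backs; the gripper's body (76 mm by 85 mm) begins 54 mm behind the grasp point. The pads swing forward as they close: fully open they stand 13 mm farther back than shut.
Start: joints at [-1.437, 0.527, 1.433, -0, 1.181, -0.178], TCP at [0.192, -0.595, 0.248] pointing down, gripper open.
Joint ranges: [-3.08, 3.08], [-0.75, 2.2], [0.22, 2.44], [-1.43, 4.57], [0, 2.65], [-2.85, 2.85]. Speed limits (rad/s): [2.79, 2.79, 3.14, 3.14, 3.14, 3.14].

## Interface

Orientations are given as a unit quaternion [x, y, z, w].
In Python, from station import manip gives the robot as it stands.
- The arm moves only by the shell command python3 -m handwheel 'ROWS' [FORCE]. ROWS is JSON, one flat list of numbers, 7 for each row, row after row: the shift along the tool's x, y, z in cm, then the turn, a rotation vector about the tool's x, y, z in rad, then the finger opening in cm, from 0 to 8.54. A call has 1 to 10 rows; each row is the pose to reach, as a shift and turn from the pose commanded when the call began, along the tool's axes at that moment; what a row does not reach only later rows make up. A row lasts 1/12 s, in which the tool goes at most 41.7 mm and 7.16 degrees, less where a joint would pass 70% of its speed; a pose out of reach is approached as far as the arm can. A call with a gripper value outside its range is refused whole. The fingers move at their own pace and stop on an object; FORCE is the grip in N (left out, the last holds). Time passes only in rows, so rows that repeat a pose let the fingers close. It gives the time, the measured TCP pose, the force and the opening at its end, in the units of the state.
- manip.sense(): the state, without advancing time (a new reading comes with each control period).
- manip.snapshot(name): name is "scene" or "top"; returns a dict with "frame" (400x640x3 uint8, red, green, blue), "depth" (400x640 float32, m along the optical axis (not along the pixel's ray), 0 where there is no reading), "camera_matrix" (3x3 intrinsics, pixels), "k1" (the pictures are not rectified: a ray, as slopes to the right and down, at radius r is drawn at 1 + k1 r^2 times it, then the intrinsics apply), "rvec" (rotation vector, rad) and "tvec" (3), from world to camera coordinates, as OpenCV has them. Camera axes: x right, y down, z forward; pixel columns grow to the right and rows downward; lengths in m; the calibration is good to about 2 mm. A picture is of the moment at which its call begins.
- manip.sign_off(): hands the job in, once; it reports no verdict.
The state is a dict: "t": time; "q": joint angles; "qd": joint speeds; "tau": joint torques, N m; "tcp_pos": TCP position; "tool_rot": TCP orientation; "force": force on the tool from outside, world axes, zero at the start; "ft_torque": the same for the moment, N m; "finger_gap": opening from 0.0 (shut) to 1.0 (fully open).
Only numpy, scipy, OpenCV 4.12 (cv2) and the standard library are available. Lean on these libraries where they do the work, as an engineer would, in place of code of your own. Each camera call takes 0.05 s, during which the arm holds its last target.

## Task

Put the four full reels of dyed thread that stand on the table away on the thread rack: slip each one over the peg whose painted foot has the colour of its thread, and right down until it sits on the foot. Leave the bare wooden reel standing where it is, and the cream reel on its peg.

Things in the scene. Friction and masses are not known exactly. Their poses are not given: they have to be found in the camera images.
- reel_blue_mid (a point): full reel of deep indigo blue thread, standing upright on the table: a cylinder 56 mm in diameter and 60 mm high, about 70 g, rigid, with pale plywood end flanges and an open bore 26 mm in diameter from end to end. The point is its centre, half-way up (30 mm above its underside); z is its axis, up when it stands.
- reel_rust_mid (a point): full reel of rust red-brown thread, standing upright on the table: a cylinder 56 mm in diameter and 60 mm high, about 70 g, rigid, with pale plywood end flanges and an open bore 26 mm in diameter from end to end. The point is its centre, half-way up (30 mm above its underside); z is its axis, up when it stands.
- reel_green_mid (a point): full reel of leaf green thread, standing upright on the table: a cylinder 56 mm in diameter and 60 mm high, about 70 g, rigid, with pale plywood end flanges and an open bore 26 mm in diameter from end to end. The point is its centre, half-way up (30 mm above its underside); z is its axis, up when it stands.
- reel_ochre_mid (a point): full reel of ochre yellow thread, standing upright on the table: a cylinder 56 mm in diameter and 60 mm high, about 70 g, rigid, with pale plywood end flanges and an open bore 26 mm in diameter from end to end. The point is its centre, half-way up (30 mm above its underside); z is its axis, up when it stands.
- peg_blue_foot (a point): empty peg with the deep indigo blue foot, in the front row of the rack at the table's far side: fixed upright wooden peg 9 mm thick, rising 60 mm from a painted foot disc 66 mm wide. Point: on the peg's axis on top of the foot, 24 mm above the table, where a reel's underside rests. z up, y along the row (pegs 95 mm apart), x away from the robot; 118 mm behind stand fixed stock reels up to 104 mm high.
- peg_rust_foot (a point): empty peg with the rust red-brown foot, in the front row of the rack at the table's far side: fixed upright wooden peg 9 mm thick, rising 60 mm from a painted foot disc 66 mm wide. Point: on the peg's axis on top of the foot, 24 mm above the table, where a reel's underside rests. z up, y along the row (pegs 95 mm apart), x away from the robot; 118 mm behind stand fixed stock reels up to 104 mm high.
- peg_green_foot (a point): empty peg with the leaf green foot, in the front row of the rack at the table's far side: fixed upright wooden peg 9 mm thick, rising 60 mm from a painted foot disc 66 mm wide. Point: on the peg's axis on top of the foot, 24 mm above the table, where a reel's underside rests. z up, y along the row (pegs 95 mm apart), x away from the robot; 118 mm behind stand fixed stock reels up to 104 mm high.
- peg_ochre_foot (a point): empty peg with the ochre yellow foot, in the front row of the rack at the table's far side: fixed upright wooden peg 9 mm thick, rising 60 mm from a painted foot disc 66 mm wide. Point: on the peg's axis on top of the foot, 24 mm above the table, where a reel's underside rests. z up, y along the row (pegs 95 mm apart), x away from the robot; 118 mm behind stand fixed stock reels up to 104 mm high.
- reel_cream_mid (a point): full reel of undyed cream thread already in its place on the cream-footed fifth peg of the front row; same size as the dyed reels. To be left there. Point: its centre, 54 mm above the table.
- bare_reel_mid (a point): bare wooden reel, no thread, standing among the full ones: flanges 56 mm wide, core 34 mm, 60 mm high. To be left standing. Point: its centre, half-way up. Of no concern: a white tape measure 54 mm wide, 16 mm high among the reels; scissors, snips and a shuttle nearer the robot or to the sides, none over 40 mm high.

How it is judged:
By the outcome, as a careful person would: the job done as asked, in the order asked, and still so for the second after the job is handed in, with the robot touching nothing.
It also fails if it takes over 99 s, if anything falls off the work surface, if the arm or the gripper's body presses on something with over 40 N, if the wrist force passes 120 N, or if a joint passes its speed limit or range.

## Working session

There is one attempt and no reset: what is moved stays moved. The work goes in short steps, Python scripts to look and compute and a shell command to move; the robot and the scene stay as the last step left them, time stands still between calls to the robot, and variables do not carry over. Pictures are saved under pics/ and viewed, and the job is handed in when it is done.

```bash
mkdir -p pics; ls; cat > h.py <<'E'
import numpy as np,cv2
from station import manip
def snap(n,f):
    s=manip.snapshot(n); cv2.imwrite('pics/'+f,s['frame'][:,:,::-1]); return s
def rays(s,uv):
    K=np.array(s['camera_matrix']);uv=np.atleast_2d(uv).astype(float)
    d=np.c_[(uv[:,0]-K[0,2])/K[0,0],(uv[:,1]-K[1,2])/K[1,1]]
    u=d.copy()
    for _ in range(30): u=d/(1+s['k1']*(u**2).sum(1,keepdims=True))
    R=cv2.Rodrigues(np.array(s['rvec'],float))[0];t=np.array(s['tvec'],float).ravel()
    return -R.T@t, np.c_[u,np.ones(len(u))]@R
def onz(s,uv,z):
    c,d=rays(s,uv); return c+d*((z-c[2])/d[:,2])[:,None]
def cloud(s):
    v,u=np.mgrid[:400,:640]; c,d=rays(s,np.c_[u.ravel(),v.ravel()])
    return (c+d*s['depth'].reshape(-1,1)).reshape(400,640,3)
E
python3 - <<'E'
from h import *
st=manip.sense();print(st)
for n in('scene','top'):
    s=snap(n,n+'0.png');print(n,s['camera_matrix'],s['k1'],rays(s,[[320,200]]))
E
```

```text
pics
{'t': 0.0, 'q': array([-1.43649593e+00,  5.28491392e-01,  1.43392781e+00, -6.93181203e-06,
        1.18138925e+00, -1.78504440e-01]), 'qd': array([ 4.93730633e-05,  1.38509488e-03, -1.90881358e-03, -6.68116068e-04,
       -5.54145362e-04, -3.87961212e-04]), 'tau': array([-5.70056727e-04, -4.42346370e+01, -1.78026402e+01, -3.55547263e-04,
        8.39691114e-03,  2.97043776e-06]), 'tcp_pos': array([ 0.19225997, -0.59396765,  0.24730997]), 'tool_rot': array([-0.11012869,  0.69925856, -0.69769204,  0.11015878]), 'force': array([0.77546477, 0.52712106, 0.2699604 ]), 'ft_torque': array([0.04557659, 0.03137719, 0.00596405]), 'finger_gap': 1.0022565011024664}
scene [[396.87559312   0.         317.03671068]
 [  0.         396.87559312 203.65860175]
 [  0.           0.           1.        ]] 0.027025374335065633 (array([ 0.98479148, -0.57723529,  0.60034916]), array([[-0.50918905,  0.64944769, -0.56487603]]))
top [[367.24180387   0.         322.65396769]
 [  0.         367.24180387 204.77678699]
 [  0.           0.           1.        ]] 0.006363828899591993 (array([0.45870895, 0.01670501, 1.00310712]), array([[ 0.0924831 ,  0.00352657, -0.99581919]]))
```

View pics/scene0.png

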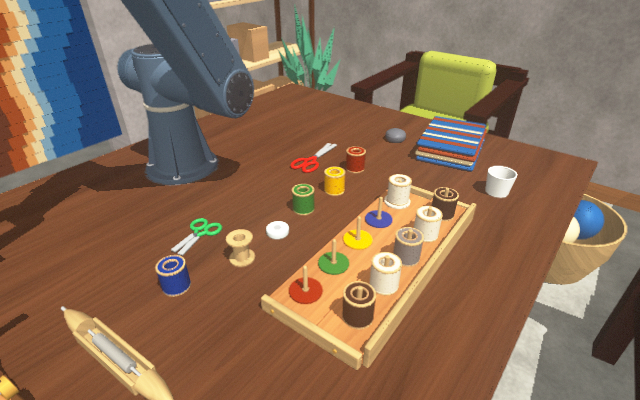

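View pics/top0.png

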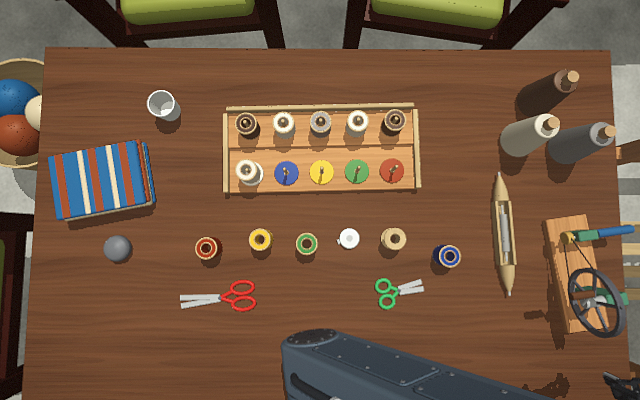

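```bash
python3 - <<'E'
from h import *
from scipy.spatial.transform import Rotation as R
print(R.from_quat(manip.sense()['tool_rot']).as_matrix().round(3))
s=snap('top','t1.png');hsv=cv2.cvtColor(s['frame'],cv2.COLOR_RGB2HSV);c=cloud(s)
for v in range(0,400,20):
    print(v,[ (int(x),) for x in []])
m=(hsv[...,1]>90)&(hsv[...,2]>40)
import itertools
n,l,st,ce=cv2.connectedComponentsWithStats(m.astype('uint8'))
for i in range(1,n):
    if st[i,4]>60:
        print(st[i],ce[i].round(1),np.median(hsv[l==i],0),np.median(c[l==i],0).round(3))
E
```

```text
[[-0.951 -0.     0.308]
 [-0.308  0.002 -0.951]
 [-0.    -1.    -0.002]]
0 []
20 []
40 []
60 []
80 []
100 []
120 []
140 []
160 []
180 []
200 []
220 []
240 []
260 []
280 []
300 []
320 []
340 []
360 []
380 []
[ 116    0  144   35 3592] [184.3  13.2] [ 33. 144.  88.] [ 1.291  0.543 -0.321]
[ 364    0  141   38 3554] [440.7  13.4] [ 33. 142.  93.] [ 1.294 -0.444 -0.317]
[     0     47    640    353 185678] [312.3 216.6] [ 12. 143. 120.] [0.504 0.064 0.001]
[389 114  13  12 116] [394.8 119.4] [ 16.  113.  139.5] [ 0.752 -0.17   0.088]
[315 116  11  11  64] [320.5 121.5] [ 17.  110.  154.5] [0.746 0.019 0.089]
[  0 238   6  77 250] [  1.5 266.8] [ 33. 148.  66.] [ 0.35   1.186 -0.368]
[  0 273  13 106 724] [  5.6 324.3] [  5.  164.5  62. ] [ 0.131  1.172 -0.385]
[576 272  17  18 226] [585.  279.8] [ 15. 136. 207.] [ 0.342 -0.675  0.021]
[596 277  10  14  76] [599.8 284.5] [ 14. 136. 129.] [ 0.328 -0.712  0.022]
[599 306  18  25 299] [608.8 316.5] [ 12. 142. 116.] [ 0.245 -0.751  0.002]
[584 308  21  24 260] [594. 319.] [ 15. 137. 205.] [ 0.242 -0.694  0.02 ]
```

```bash
python3 - <<'E'
from h import *
s=snap('top','t2.png');hsv=cv2.cvtColor(s['frame'],cv2.COLOR_RGB2HSV);c=cloud(s)
print('table z',np.median(c[220:230,250:400,2]))
z=c[...,2]
m=((z>.045)&(z<.075)&(c[...,0]>.25)&(c[...,0]<.60)&(abs(c[...,1])<.42)).astype('uint8'); m[:, :]*=1
n,l,st,ce=cv2.connectedComponentsWithStats(m)
for i in range(1,n):
    if st[i,4]<100: continue
    ct=max(cv2.findContours((l==i).astype('uint8'),cv2.RETR_EXTERNAL,cv2.CHAIN_APPROX_NONE)[0],key=len)[:,0].astype(float)
    P=onz(s,ct,.06)[:,:2].astype('f4'); (cc,r)=cv2.minEnclosingCircle(P); e=cv2.fitEllipse(P)
    print('reel',st[i],ce[i].round(1),'mec',np.round(cc,4),round(r,4),'ell',np.round(e[0],4),np.round(e[1],3), np.median(z[l==i]).round(4))
H,S,V=[hsv[...,k].astype(int) for k in range(3)]
for nm,mk in dict(blue=(H>105)&(H<130)&(S>140),ochre=(H>20)&(H<30)&(S>180),green=(H>45)&(H<75)&(S>120),rust=(H<9)&(S>170)).items():
    mk=mk.astype('uint8'); mk[:150]=0;mk[195:]=0;mk[:,:225]=0;mk[:,420:]=0
    n,l,st,ce=cv2.connectedComponentsWithStats(mk)
    i=1+np.argmax(st[1:,4])
    ct=max(cv2.findContours((l==i).astype('uint8'),cv2.RETR_EXTERNAL,cv2.CHAIN_APPROX_NONE)[0],key=len)
    ct=cv2.convexHull(ct)[:,0].astype(float)
    P=onz(s,ct,.024)[:,:2].astype('f4'); (cc,r)=cv2.minEnclosingCircle(P); e=cv2.fitEllipse(P)
    print('foot',nm,st[i],'mec',np.round(cc,4),round(r,4),'ell',np.round(e[0],4),np.round(e[1],3),np.median(z[l==i]).round(4))
cv2.imwrite('pics/crop.png',cv2.resize(s['frame'][100:280,180:480,::-1],None,fx=2.6,fy=2.6,interpolation=cv2.INTER_NEAREST))
s=snap('scene','s2.png')
cv2.imwrite('pics/crops.png',cv2.resize(s['frame'][140:340,150:460,::-1],None,fx=2.5,fy=2.5,interpolation=cv2.INTER_NEAREST))
E
```

```text
table z 0.000502083847860213
reel [249 228  22  22 315] [259.3 238.7] mec [0.4471 0.1749] 0.0285 ell [0.4466 0.1746] [0.053 0.055] 0.0605
reel [384 228  22  21 305] [394.7 238.1] mec [ 0.4489 -0.1707] 0.028 ell [ 0.4491 -0.1711] [0.053 0.054] 0.06
reel [296 233  22  22 294] [306.1 243.1] mec [0.4356 0.055 ] 0.0278 ell [0.4357 0.055 ] [0.053 0.053] 0.0607
reel [195 237  23  22 343] [206.2 247.4] mec [0.4245 0.3095] 0.0293 ell [0.4242 0.3095] [0.054 0.057] 0.0604
reel [437 245  24  22 348] [448.3 255.4] mec [ 0.4056 -0.3076] 0.0299 ell [ 0.4055 -0.3074] [0.053 0.058] 0.0602
foot blue [275 162  15  22  45] mec [0.6242 0.1147] 0.0301 ell [0.624  0.1143] [0.055 0.06 ] 0.0246
foot ochre [318 174  15  10  37] mec [0.6051 0.0069] 0.0212 ell [0.6133 0.0059] [0.03  0.051] 0.0236
foot green [353 176   3   7   8] mec [ 0.6067 -0.0725] 0.0084 ell [ 0.6071 -0.0746] [0.011 0.018] 0.0245
foot rust [380 160  24  22 290] mec [ 0.6312 -0.1725] 0.0323 ell [ 0.6296 -0.1731] [0.06  0.064] 0.0243
```

View pics/crop.png

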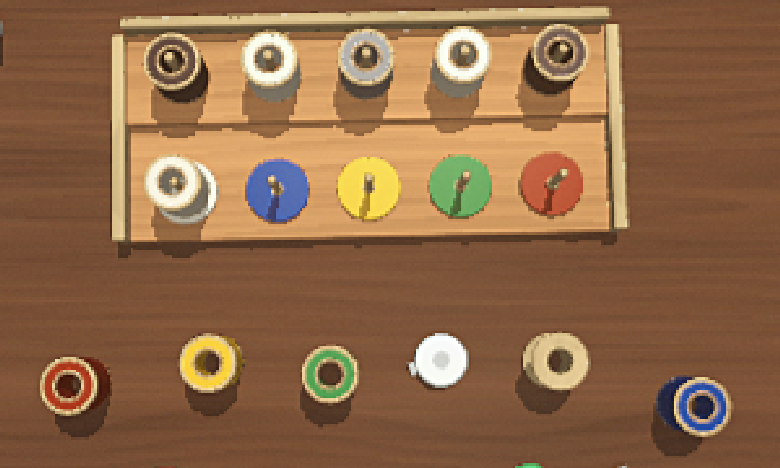

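View pics/crops.png

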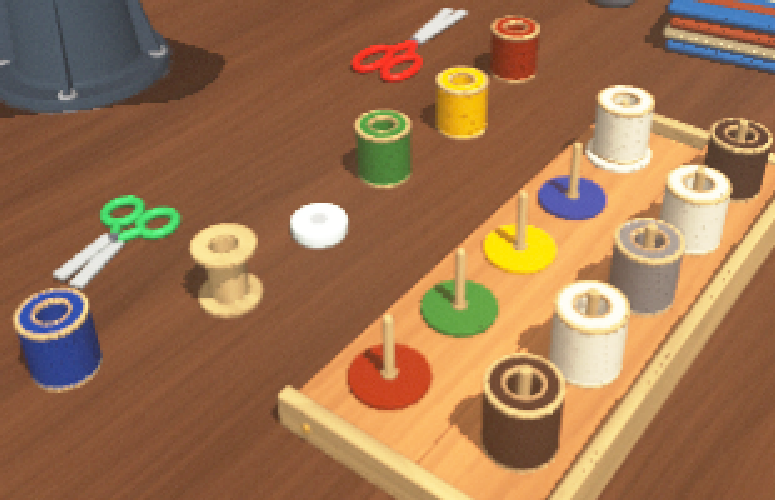

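```bash
cat > feet.py <<'E'
from h import *
seeds={'top':dict(blue=(279,178),ochre=(313,175),green=(348,174),rust=(384,172)),'scene':dict(blue=(386,223),ochre=(350,244),green=(326,268),rust=(298,295))}
out={}
for cam in seeds:
    s=manip.snapshot(cam);c=cloud(s)
    lab=cv2.cvtColor(s['frame'],cv2.COLOR_RGB2HSV).astype(int)
    for nm,(u,v) in seeds[cam].items():
        ref=np.median(lab[v-1:v+2,u-1:u+2].reshape(-1,3),0)
        dh=abs(lab[...,0]-ref[0]);dh=np.minimum(dh,180-dh)
        m=(dh<7)&(lab[...,1]>ref[1]*.72)
        w=np.zeros_like(m);w[v-28:v+29,u-30:u+41]=1;m&=w
        m=m.astype('uint8')
        n,l,st,ce=cv2.connectedComponentsWithStats(m); i=1+np.argmax(st[1:,4])
        ct=max(cv2.findContours((l==i).astype('uint8'),cv2.RETR_EXTERNAL,cv2.CHAIN_APPROX_NONE)[0],key=len)
        ct=cv2.convexHull(ct)[:,0].astype(float)
        P=onz(s,ct,.024)[:,:2].astype('f4');(cc,r)=cv2.minEnclosingCircle(P);e=cv2.fitEllipse(P)
        out[cam,nm]=e[0]
        print(cam,nm,ref,st[i],'mec',np.round(cc,4),round(r,4),'ell',np.round(e[0],4),np.round(e[1],3))
    # reel tops by depth
    z=c[...,2]
    m=((z>.056)&(z<.066)&(c[...,0]>.3)&(c[...,0]<.55)&(abs(c[...,1])<.4)).astype('uint8')
    n,l,st,ce=cv2.connectedComponentsWithStats(m)
    for i in range(1,n):
        if st[i,4]<60: continue
        ct=max(cv2.findContours((l==i).astype('uint8'),cv2.RETR_EXTERNAL,cv2.CHAIN_APPROX_NONE)[0],key=len)
        ct=cv2.convexHull(ct)[:,0].astype(float)
        P=onz(s,ct,.06)[:,:2].astype('f4');(cc,r)=cv2.minEnclosingCircle(P);e=cv2.fitEllipse(P)
        print(cam,'reel','mec',np.round(cc,4),round(r,4),'ell',np.round(e[0],4),np.round(e[1],3))
E
python3 feet.py
```

```text
top blue [113. 136. 173.] [275 162  23  23 373] mec [0.6234 0.1115] 0.0318 ell [0.6231 0.1114] [0.061 0.064]
top ochre [ 24. 173. 249.] [309 160  25  25 463] mec [0.6262 0.0164] 0.0342 ell [0.6265 0.0169] [0.066 0.068]
top green [ 55. 106. 175.] [345 160  24  23 367] mec [ 0.6288 -0.0781] 0.0319 ell [ 0.6285 -0.078 ] [0.062 0.063]
top rust [  7. 171. 193.] [ 354  144   71   57 1003] mec [ 0.6264 -0.1661] 0.1223 ell [ 0.6063 -0.1982] [0.159 0.281]
top reel mec [0.4461 0.1751] 0.0279 ell [0.4464 0.1753] [0.055 0.055]
top reel mec [ 0.4489 -0.1708] 0.028 ell [ 0.4491 -0.1712] [0.054 0.055]
top reel mec [0.4356 0.055 ] 0.0278 ell [0.4357 0.055 ] [0.055 0.055]
top reel mec [0.4246 0.3107] 0.0281 ell [0.4242 0.3106] [0.055 0.056]
top reel mec [ 0.4052 -0.3092] 0.0283 ell [ 0.4051 -0.3091] [0.055 0.056]
scene blue [119. 127. 179.] [366 212  26  16 265] mec [0.6249 0.1085] 0.0324 ell [0.6248 0.1089] [0.061 0.064]
scene ochre [ 27. 255. 255.] [343 230  29  19 360] mec [0.6264 0.0154] 0.0341 ell [0.6265 0.016 ] [0.065 0.068]
scene green [ 51. 146. 165.] [319 253  30  21 407] mec [ 0.6301 -0.0795] 0.0324 ell [ 0.6298 -0.0798] [0.062 0.065]
scene rust [  6. 211. 203.] [288 277  35  27 680] mec [ 0.6321 -0.1737] 0.0352 ell [ 0.6318 -0.1742] [0.067 0.071]
scene reel mec [0.4259 0.3108] 0.0324 ell [0.4242 0.3092] [0.054 0.064]
scene reel mec [0.4475 0.1744] 0.0319 ell [0.447  0.1739] [0.055 0.064]
scene reel mec [0.4363 0.052 ] 0.0315 ell [0.4362 0.053 ] [0.055 0.064]
scene reel mec [ 0.4481 -0.1724] 0.03 ell [ 0.4475 -0.173 ] [0.055 0.06 ]
scene reel mec [ 0.4045 -0.3116] 0.0303 ell [ 0.4048 -0.3111] [0.056 0.061]
```

```bash
python3 -m handwheel '[-3,0,-2,0,-0.125,0,8.5, -6,0,-4,0,-0.25,0,8.5, -9,0,-6,0,-0.375,0,8.5, -12,0,-8,0,-0.5,0,8.5, -15,0,-10,0,-0.625,0,8.5, -18,0,-12.5,0,-0.75,0,8.5, -21,0,-15,0,-0.875,0,8.5, -24,0,-17,0,-1.0,0,8.5, -27,0,-19,0,-1.125,0,8.5, -29,0,-20.4,0,-1.25,0,8.5]' 40
python3 - <<'E'
from h import *
from scipy.spatial.transform import Rotation as R
st=manip.sense();print(st['tcp_pos'],st['q'].round(2));print(R.from_quat(st['tool_rot']).as_matrix().round(3))
E
```

```text
t: 1.18
tcp_pos: [0.4068, -0.3086, 0.2485]
tool_rot: [-0.5, 0.5, -0.5, 0.5]
force: [-1.1, -0.0, 0.0]
finger_gap: 0.999
[ 0.40680765 -0.30856758  0.24851497] [-0.87  0.37  1.72  0.    1.05 -0.87]
[[-0.     0.     1.   ]
 [-1.     0.001 -0.   ]
 [-0.001 -1.     0.   ]]
```

```bash
python3 -m handwheel '[0.15,4,-0.15,0,0,0,8.5, 0.15,8,-0.15,0,0,0,8.5, 0.15,12,-0.15,0,0,0,8.5, 0.15,15,-0.15,0,0,0,8.5, 0.15,18,-0.15,0,0,0,8.5, 0.15,20,-0.15,0,0,0,8.5, 0.15,21,-0.15,0,0,0,8.5, 0.15,21,-0.15,0,0,0,8.5]' 40
python3 -m handwheel '[0,0,0,0,0,0,4, 0,0,0,0,0,0,4, 0,0,0,0,0,0,4, 0,0,0,0,0,0,4, 0,0,0,0,0,0,4, 0,0,0,0,0,0,4, 0,0,0,0,0,0,4, 0,0,0,0,0,0,4]' 40
```

```text
t: 1.85
tcp_pos: [0.4033, -0.312, 0.0364]
tool_rot: [-0.498, 0.503, -0.501, 0.498]
force: [0.3, 0.6, -0.2]
finger_gap: 0.992
t: 2.52
tcp_pos: [0.4048, -0.3137, 0.0401]
tool_rot: [0.498, -0.501, 0.503, -0.498]
force: [0.1, 0.7, 7.6]
finger_gap: 0.639
```

```bash
python3 -m handwheel '[0,0,0,0,0,0,4, 0,0,0,0,0,0,4, 0,-1,0,0,0,0,4, 0,-3,0,0,0,0,4, 0,-6,0,0,0,0,4, 0,-9,0,0,0,0,4, 0,-11.5,0,0,0,0,4, 0,-12,0,0,0,0,4,0,-12,0,0,0,0,4]' 40
python3 - <<'E'
from h import *
st=manip.sense();print(st['tcp_pos'],st['force'],st['tool_rot'])
s=snap('scene','a1.png');cv2.imwrite('pics/a1.png',s['frame'][80:380,:,::-1])
E
```

```text
t: 3.27
tcp_pos: [0.4048, -0.3137, 0.1609]
tool_rot: [0.498, -0.5, 0.504, -0.498]
force: [-0.2, -0.5, -1.5]
finger_gap: 0.645
[ 0.40484467 -0.31365911  0.16091133] [-0.2048494  -0.46025872 -1.50577108] [ 0.4981928  -0.49995934  0.50395011 -0.49787436]
```

View pics/a1.png

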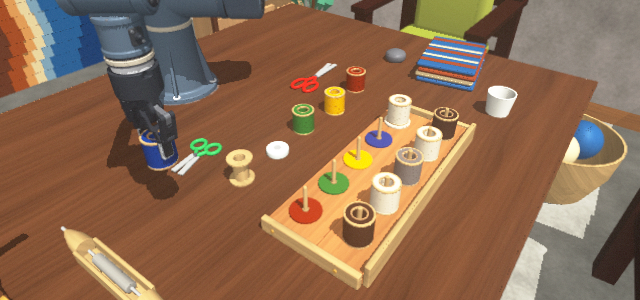

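```bash
python3 -m handwheel '[-1,0,0.5,0,0,0,4, -3,0,1.5,0,0,0,4, -6,0,3,0,0,0,4, -9,0,4.5,0,0,0,4, -12,0,6,0,0,0,4, -15,0,7.5,0,0,0,4, -18,0,9,0,0,0,4, -21,0,11,0,0,0,4, -24,0,12.5,0,0,0,4, -27,0,14,0,0,0,4]'
python3 -m handwheel '[-3,0,1.5,0,0,0,4, -6,0,3,0,0,0,4, -9,0,4.5,0,0,0,4, -11.5,0,6,0,0,0,4, -13.5,0,7,0,0,0,4, -14.5,0,7.6,0,0,0,4, -15.1,0,7.9,0,0,0,4, -15.1,0,7.9,0,0,0,4, -15.1,0,7.9,0,0,0,4, -15.1,0,7.9,0,0,0,4]'
cat > held.py <<'E'
# estimate pose of held reel from its thread colour points (depth) and top view
import sys
from h import *
st=manip.sense();print('tcp',st['tcp_pos'].round(4),'F',st['force'].round(1),'gap',round(st['finger_gap'],3),st['tool_rot'].round(4))
for n in('scene','top'):
    s=manip.snapshot(n);cv2.imwrite('pics/%s_%s.png'%(sys.argv[1],n),cv2.resize(s['frame'][100:300,160:480,::-1],None,fx=2.4,fy=2.4,interpolation=cv2.INTER_NEAREST))
E
python3 held.py b
```

```text
t: 4.15
tcp_pos: [0.5455, -0.0411, 0.1562]
tool_rot: [-0.499, 0.503, -0.5, 0.497]
force: [-0.0, -1.0, -0.7]
finger_gap: 0.639
t: 4.98
tcp_pos: [0.6254, 0.1053, 0.1578]
tool_rot: [-0.498, 0.503, -0.502, 0.497]
force: [-0.3, 0.4, -0.3]
finger_gap: 0.642
tcp [0.6254 0.1053 0.1578] F [-0.3  0.4 -0.3] gap 0.642 [-0.4983  0.5027 -0.5019  0.4971]
```

View pics/b_scene.png

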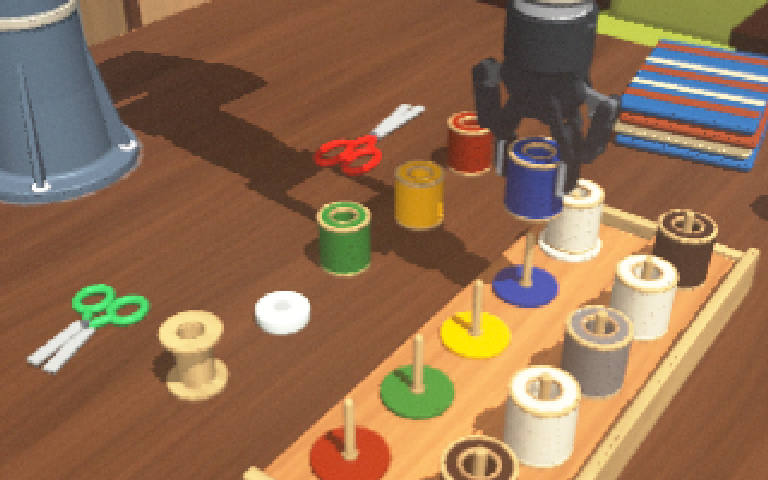

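View pics/b_top.png

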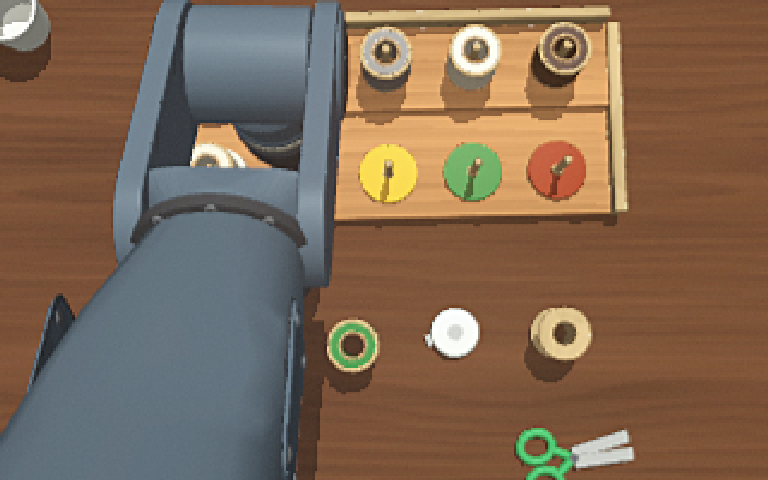

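```bash
cat > held2.py <<'E'
# python3 held2.py hmin hmax x y : side-surface points of a reel near (x,y) in the scene view -> axis
import sys
from h import *
from scipy.optimize import least_squares
h0,h1,x0,y0=map(float,sys.argv[1:5])
s=manip.snapshot('scene');c=cloud(s);f=cv2.cvtColor(s['frame'],cv2.COLOR_RGB2HSV).astype(int)
H,S=f[...,0],f[...,1]
near=(np.hypot(c[...,0]-x0,c[...,1]-y0)<.045)&(c[...,2]>.03)&(s['depth']>0)
col=(H>=h0)&(H<=h1)&(S>140)&near
P=c[col];print(len(P),'z range thread',np.percentile(P[:,2],[1,50,99]).round(4))
zt=np.percentile(P[:,2],97)
Q=P[P[:,2]<zt-.01]
f=lambda p:np.hypot(Q[:,0]-p[0],Q[:,1]-p[1])-p[2]
r=least_squares(f,[x0,y0,.027],loss='soft_l1',f_scale=.001);print('free',r.x.round(4))
g=lambda p:np.hypot(Q[:,0]-p[0],Q[:,1]-p[1])-.027
print('r27',least_squares(g,[x0,y0],loss='soft_l1',f_scale=.001).x.round(4))
E
python3 held2.py 105 130 .625 .108; echo ref green; python3 held2.py 40 75 .4357 .054; echo tops .435 .054
```

```text
17 z range thread [0.1682 0.1791 0.1806]
free [0.6194 0.0749 0.0289]
r27 [0.621  0.0758]
ref green
95 z range thread [0.0328 0.0514 0.0637]
free [0.4409 0.0515 0.021 ]
r27 [0.4367 0.0558]
tops .435 .054
```

```bash
python3 - <<'E'
from h import *
s=manip.snapshot('scene');c=cloud(s);f=cv2.cvtColor(s['frame'],cv2.COLOR_RGB2HSV)
for v in range(156,196,4):
    print(v,[(u,tuple(int(k) for k in f[v,u]),tuple(c[v,u].round(3))) for u in (374,382,390)])
E
```

```text
156 [(374, (12, 63, 61), (np.float64(0.598), np.float64(0.11), np.float64(0.184))), (382, (13, 125, 145), (np.float64(0.608), np.float64(0.128), np.float64(0.179))), (390, (10, 85, 90), (np.float64(0.649), np.float64(0.086), np.float64(0.211)))]
160 [(374, (128, 60, 98), (np.float64(0.604), np.float64(0.1), np.float64(0.18))), (382, (17, 117, 175), (np.float64(0.615), np.float64(0.116), np.float64(0.177))), (390, (156, 37, 97), (np.float64(0.632), np.float64(0.122), np.float64(0.18)))]
164 [(374, (18, 76, 231), (np.float64(0.613), np.float64(0.086), np.float64(0.18))), (382, (119, 81, 101), (np.float64(0.616), np.float64(0.116), np.float64(0.167))), (390, (13, 93, 135), (np.float64(0.639), np.float64(0.108), np.float64(0.179)))]
168 [(374, (122, 89, 92), (np.float64(0.615), np.float64(0.084), np.float64(0.172))), (382, (19, 103, 232), (np.float64(0.634), np.float64(0.084), np.float64(0.178))), (390, (19, 112, 231), (np.float64(0.648), np.float64(0.093), np.float64(0.179)))]
172 [(374, (121, 99, 90), (np.float64(0.616), np.float64(0.084), np.float64(0.161))), (382, (117, 123, 118), (n
[... 691 characters left out ...]
float64(0.082), np.float64(0.133))), (382, (119, 122, 136), (np.float64(0.637), np.float64(0.087), np.float64(0.137))), (390, (121, 91, 106), (np.float64(0.65), np.float64(0.097), np.float64(0.138)))]
188 [(374, (134, 46, 111), (np.float64(0.621), np.float64(0.081), np.float64(0.124))), (382, (119, 118, 132), (np.float64(0.639), np.float64(0.084), np.float64(0.129))), (390, (118, 126, 140), (np.float64(0.65), np.float64(0.1), np.float64(0.126)))]
192 [(374, (11, 144, 138), (np.float64(0.539), np.float64(0.231), np.float64(0.003))), (382, (14, 133, 150), (np.float64(0.556), np.float64(0.246), np.float64(0.002))), (390, (18, 59, 170), (np.float64(0.609), np.float64(0.186), np.float64(0.054)))]
```

```bash
sed -i 's/S>140/S>75/' held2.py; python3 held2.py 112 130 .625 .108;  python3 held2.py 40 75 .4357 .054;python3 held2.py 0 12 .4242 .3095;python3 held2.py 18 32 .4468 .1747
```

```text
500 z range thread [0.1237 0.1544 0.1806]
free [0.6271 0.1051 0.0235]
r27 [0.626 0.109]
282 z range thread [0.0303 0.0501 0.0635]
free [0.4388 0.0504 0.0221]
r27 [0.435  0.0549]
219 z range thread [0.0305 0.0494 0.0635]
free [0.4252 0.3083 0.0239]
r27 [0.4232 0.3114]
307 z range thread [0.0301 0.0528 0.0627]
free [0.448  0.1716 0.0228]
r27 [0.4454 0.1757]
```

```bash
python3 -m handwheel '[-0.15,0,-0.2,0,0,0,4, -0.15,1,-0.2,0,0,0,4, -0.15,3,-0.2,0,0,0,4, -0.15,4.5,-0.2,0,0,0,4, -0.15,6,-0.2,0,0,0,4, -0.15,7.2,-0.2,0,0,0,4, -0.15,8.2,-0.2,0,0,0,4, -0.15,8.8,-0.2,0,0,0,4, -0.15,9.1,-0.2,0,0,0,4, -0.15,9.1,-0.2,0,0,0,4]'
```

```text
t: 6.27
tcp_pos: [0.6242, 0.108, 0.0667]
tool_rot: [-0.498, 0.502, -0.502, 0.498]
force: [0.3, 0.2, -1.0]
finger_gap: 0.643
```

```bash
python3 held.py c; python3 held2.py 112 130 .6238 .1105
```

```text
tcp [0.6242 0.108  0.0667] F [ 0.3  0.2 -1. ] gap 0.643 [-0.4982  0.5022 -0.5018  0.4978]
356 z range thread [0.0335 0.0644 0.09  ]
free [0.6269 0.1067 0.0222]
r27 [0.6249 0.1117]
```

View pics/c_scene.png

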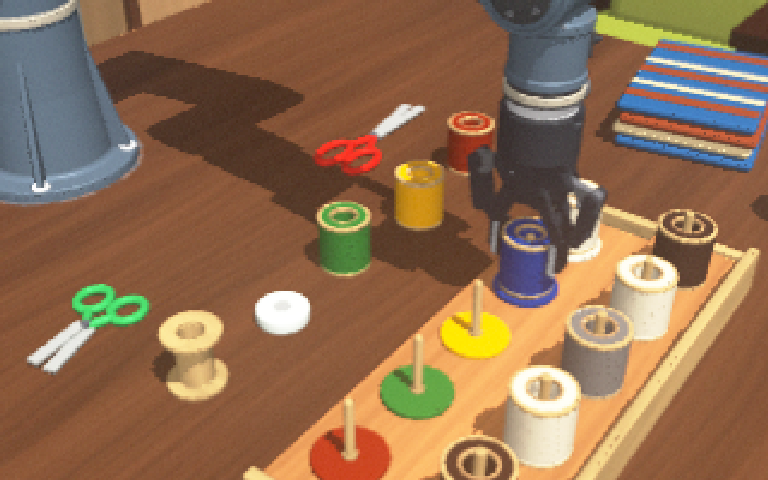

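```bash
python3 -m handwheel '[0,0.1,0,0,0,0,4, 0,0.2,0,0,0,0,4, 0,0.3,0,0,0,0,4, 0,0.3,0,0,0,0,4]'
python3 -m handwheel '[0,0,0,0,0,0,6, 0,0,0,0,0,0,7, 0,0,0,0,0,0,8, 0,0,0,0,0,0,8, 0,-2,0,0,0,0,8, 0,-5,0,0,0,0,8, 0,-8,0,0,0,0,8, 0,-11,0,0,0,0,8, 0,-11,0,0,0,0,8]'; python3 held.py d; python3 held2.py 112 130 .6238 .1105
```

```text
t: 6.75
tcp_pos: [0.6243, 0.1079, 0.0644]
tool_rot: [0.498, -0.502, 0.502, -0.498]
force: [0.4, 0.0, -0.2]
finger_gap: 0.64
t: 7.5
tcp_pos: [0.6284, 0.1081, 0.181]
tool_rot: [0.495, -0.499, 0.505, -0.501]
force: [0.1, -1.1, -0.2]
finger_gap: 0.938
tcp [0.6284 0.1081 0.181 ] F [ 0.1 -1.1 -0.2] gap 0.938 [ 0.4948 -0.4988  0.5051 -0.5012]
397 z range thread [0.0307 0.0615 0.0869]
free [0.6252 0.1103 0.0255]
r27 [0.6241 0.1117]
```

View pics/d_scene.png

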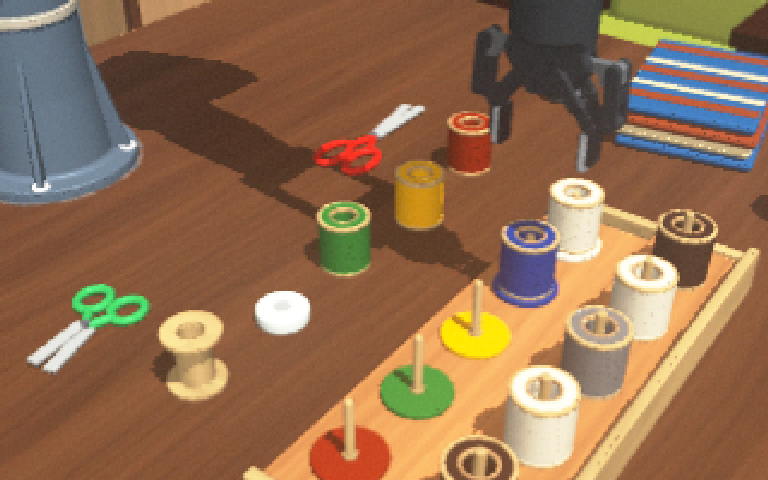

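```bash
python3 -m handwheel '[0.9,0,-3,0,0,0,8.5, 1.8,0,-6.5,0,0,0,8.5, 2.7,0,-10,0,0,0,8.5, 3.6,0,-13.5,0,0,0,8.5, 4.5,0,-16.5,0,0,0,8.5, 5.1,0,-18.5,0,0,0,8.5, 5.4,0,-19.2,0,0,0,8.5, 5.4,0,-19.2,0,0,0,8.5, 5.4,0,-19.2,0,0,0,8.5]'; python3 held.py e
```

```text
t: 8.4
tcp_pos: [0.4331, 0.0553, 0.174]
tool_rot: [0.498, -0.502, 0.502, -0.498]
force: [1.3, 0.1, -0.2]
finger_gap: 0.992
tcp [0.4331 0.0553 0.174 ] F [ 1.3  0.1 -0.2] gap 0.992 [ 0.4976 -0.5019  0.5024 -0.4981]
```

```bash
python3 -m handwheel '[0.1,2,0.2,0,0,0,8.5, 0.1,5,0.2,0,0,0,8.5, 0.1,8,0.2,0,0,0,8.5, 0.1,11,0.2,0,0,0,8.5, 0.1,12.8,0.2,0,0,0,8.5, 0.1,13.4,0.2,0,0,0,8.5, 0.1,13.4,0.2,0,0,0,8.5]'
python3 -m handwheel '[0,0,0,0,0,0,4, 0,0,0,0,0,0,4, 0,0,0,0,0,0,4, 0,0,0,0,0,0,4, 0,0,0,0,0,0,4, 0,0,0,0,0,0,4, 0,0,0,0,0,0,4, 0,0,0,0,0,0,4, 0,0,0,0,0,0,4]' 40
python3 -m handwheel '[0,-1,0,0,0,0,4, 0,-3,0,0,0,0,4, 0,-6,0,0,0,0,4, 0,-9,0,0,0,0,4, 0,-11.5,0,0,0,0,4, 0,-12,0,0,0,0,4,0,-12,0,0,0,0,4]'; python3 held.py f;python3 held2.py 40 75 .4357 .054
```

```text
t: 9.08
tcp_pos: [0.4344, 0.0546, 0.0386]
tool_rot: [-0.499, 0.503, -0.501, 0.498]
force: [0.3, -0.2, 0.2]
finger_gap: 0.994
t: 9.83
tcp_pos: [0.435, 0.0545, 0.0417]
tool_rot: [0.497, -0.501, 0.503, -0.499]
force: [0.6, 1.4, 6.7]
finger_gap: 0.638
t: 10.42
tcp_pos: [0.4351, 0.0544, 0.1624]
tool_rot: [0.497, -0.5, 0.504, -0.499]
force: [-0.7, -0.5, -0.7]
finger_gap: 0.64
tcp [0.4351 0.0544 0.1624] F [-0.7 -0.5 -0.7] gap 0.64 [ 0.4968 -0.5003  0.5036 -0.4993]
432 z range thread [0.1242 0.1535 0.3716]
free [0.4352 0.0519 0.0238]
r27 [0.4335 0.0552]
```

View pics/f_scene.png

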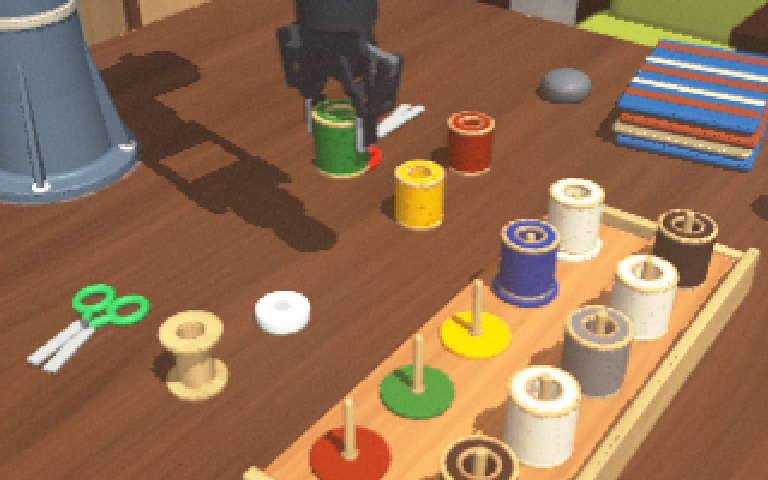

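```bash
python3 -m handwheel '[0.7,0,1,0,0,0,4, 2.1,0,3,0,0,0,4, 4.1,0,6,0,0,0,4, 6.2,0,9,0,0,0,4, 8.2,0,12,0,0,0,4, 10.3,0,15,0,0,0,4, 12,0,17.5,0,0,0,4, 13,0,19,0,0,0,4, 13.3,0,19.4,0,0,0,4, 13.3,0,19.4,0,0,0,4]'; python3 -m handwheel '[0,0,0,0,0,0,4,0,0,0,0,0,0,4]'; python3 held.py g;python3 held2.py 40 75 .629 -.0788
```

```text
t: 11.4
tcp_pos: [0.6274, -0.0814, 0.1584]
tool_rot: [-0.498, 0.503, -0.502, 0.497]
force: [-0.0, 0.5, -0.9]
finger_gap: 0.639
t: 11.57
tcp_pos: [0.625, -0.079, 0.1593]
tool_rot: [-0.499, 0.503, -0.501, 0.498]
force: [0.3, -0.3, -0.0]
finger_gap: 0.637
tcp [ 0.625  -0.079   0.1593] F [ 0.3 -0.3 -0. ] gap 0.637 [-0.4987  0.5031 -0.5006  0.4976]
648 z range thread [0.1228 0.1556 0.1804]
free [ 0.6277 -0.0841  0.0218]
r27 [ 0.6253 -0.0786]
```

View pics/g_scene.png

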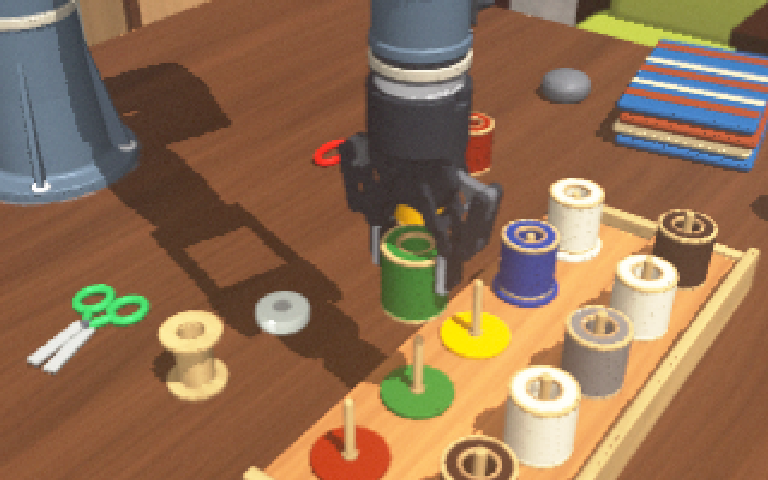

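```bash
python3 -m handwheel '[0,0,0.3,0,0,0,4, 0,1,0.35,0,0,0,4, 0,3,0.35,0,0,0,4, 0,4.5,0.35,0,0,0,4, 0,6,0.35,0,0,0,4, 0,7.2,0.35,0,0,0,4, 0,8.2,0.35,0,0,0,4, 0,8.8,0.35,0,0,0,4, 0,9.1,0.35,0,0,0,4, 0,9.3,0.35,0,0,0,4]'; python3 -m handwheel '[0,0,0,0,0,0,4,0,0.1,0,0,0,0,4,0,0.1,0,0,0,0,4]'; python3 held.py h;python3 held2.py 40 75 .629 -.0788
```

```text
t: 12.55
tcp_pos: [0.6305, -0.0801, 0.067]
tool_rot: [0.498, -0.502, 0.502, -0.498]
force: [0.1, -1.0, 0.1]
finger_gap: 0.639
t: 12.8
tcp_pos: [0.6308, -0.0802, 0.0669]
tool_rot: [0.498, -0.502, 0.502, -0.498]
force: [-0.0, -0.6, -0.2]
finger_gap: 0.642
tcp [ 0.6308 -0.0802  0.0669] F [-0.  -0.6 -0.2] gap 0.642 [ 0.4978 -0.5016  0.5024 -0.4982]
483 z range thread [0.0309 0.0629 0.0878]
free [ 0.6326 -0.0838  0.0228]
r27 [ 0.6305 -0.0796]
```

View pics/h_scene.png

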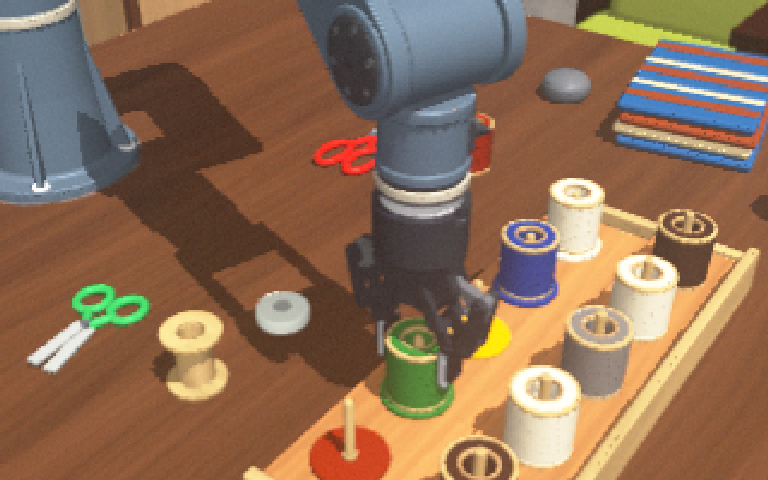

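```bash
python3 -m handwheel '[0,0.1,0,0,0,0,4,0,0.2,0,0,0,0,4,0,0.2,0,0,0,0,4]'; python3 -m handwheel '[0,0,0,0,0,0,6, 0,0,0,0,0,0,7, 0,0,0,0,0,0,8, 0,0,0,0,0,0,8, 0,-2,0,0,0,0,8, 0,-5,0,0,0,0,8, 0,-8,0,0,0,0,8, 0,-11,0,0,0,0,8, 0,-11,0,0,0,0,8, 0,-11,0,0,0,0,8]'; python3 held.py i; python3 held2.py 40 75 .629 -.0788
```

```text
t: 13.2
tcp_pos: [0.6307, -0.0802, 0.0658]
tool_rot: [0.498, -0.502, 0.502, -0.498]
force: [-2.2, 0.3, 7.4]
finger_gap: 0.64
t: 14.03
tcp_pos: [0.6317, -0.0804, 0.1765]
tool_rot: [0.497, -0.5, 0.503, -0.499]
force: [0.0, 0.3, -0.6]
finger_gap: 0.945
tcp [ 0.6317 -0.0804  0.1765] F [ 0.   0.3 -0.6] gap 0.945 [ 0.4972 -0.5005  0.5035 -0.4988]
536 z range thread [0.0318 0.0641 0.0868]
free [ 0.6324 -0.0817  0.0245]
r27 [ 0.6305 -0.0796]
```

View pics/i_scene.png

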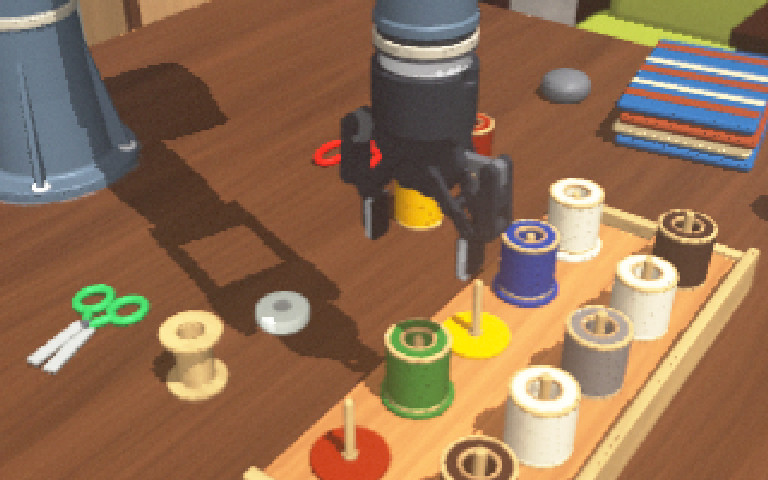

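```bash
python3 -m handwheel '[-2.5,0,-1.8,0,0,0,8.5, -5.5,0,-4,0,0,0,8.5, -8.5,0,-6.2,0,0,0,8.5, -11.5,0,-8.3,0,0,0,8.5, -14.5,0,-10.5,0,0,0,8.5, -17.5,0,-12.7,0,0,0,8.5, -20.5,0,-14.9,0,0,0,8.5, -23,0,-16.7,0,0,0,8.5, -25,0,-18.1,0,0,0,8.5, -25.5,0,-18.5,0,0,0,8.5]';python3 -m handwheel '[0,0,0,0,0,0,8.5,0,0,0,0,0,0,8.5]'
```

```text
t: 15.02
tcp_pos: [0.4431, 0.1785, 0.1728]
tool_rot: [-0.5, 0.503, -0.5, 0.497]
force: [0.6, -0.3, -0.1]
finger_gap: 0.997
t: 15.18
tcp_pos: [0.4476, 0.1762, 0.1736]
tool_rot: [-0.499, 0.502, -0.502, 0.498]
force: [-0.3, -0.1, 0.4]
finger_gap: 0.993
```

```bash
python3 -m handwheel '[0.1,2,-0.1,0,0,0,8.5, 0.1,5,-0.1,0,0,0,8.5, 0.1,8,-0.1,0,0,0,8.5, 0.1,11,-0.1,0,0,0,8.5, 0.1,12.8,-0.1,0,0,0,8.5, 0.1,13.4,-0.1,0,0,0,8.5, 0.1,13.4,-0.1,0,0,0,8.5]'
python3 -m handwheel '[0,0,0,0,0,0,4, 0,0,0,0,0,0,4, 0,0,0,0,0,0,4, 0,0,0,0,0,0,4, 0,0,0,0,0,0,4, 0,0,0,0,0,0,4, 0,0,0,0,0,0,4, 0,0,0,0,0,0,4, 0,0,0,0,0,0,4]' 40
python3 -m handwheel '[0,-1,0,0,0,0,4, 0,-3,0,0,0,0,4, 0,-6,0,0,0,0,4, 0,-9,0,0,0,0,4, 0,-11.5,0,0,0,0,4, 0,-12,0,0,0,0,4,0,-12,0,0,0,0,4]'; python3 held.py j;python3 held2.py 18 32 .4468 .1747
```

```text
t: 15.77
tcp_pos: [0.4466, 0.1741, 0.0386]
tool_rot: [-0.498, 0.503, -0.502, 0.497]
force: [-0.6, 0.3, 0.2]
finger_gap: 0.999
t: 16.52
tcp_pos: [0.4475, 0.1753, 0.0418]
tool_rot: [0.497, -0.501, 0.503, -0.499]
force: [0.6, -2.2, 7.5]
finger_gap: 0.639
t: 17.1
tcp_pos: [0.4475, 0.1758, 0.1628]
tool_rot: [0.496, -0.501, 0.503, -0.5]
force: [0.6, 0.5, -0.1]
finger_gap: 0.641
tcp [0.4475 0.1758 0.1628] F [ 0.6  0.5 -0.1] gap 0.641 [ 0.4964 -0.5008  0.5031 -0.4997]
508 z range thread [0.1215 0.1565 0.1812]
free [0.4461 0.1753 0.0267]
r27 [0.446  0.1756]
```

View pics/j_scene.png

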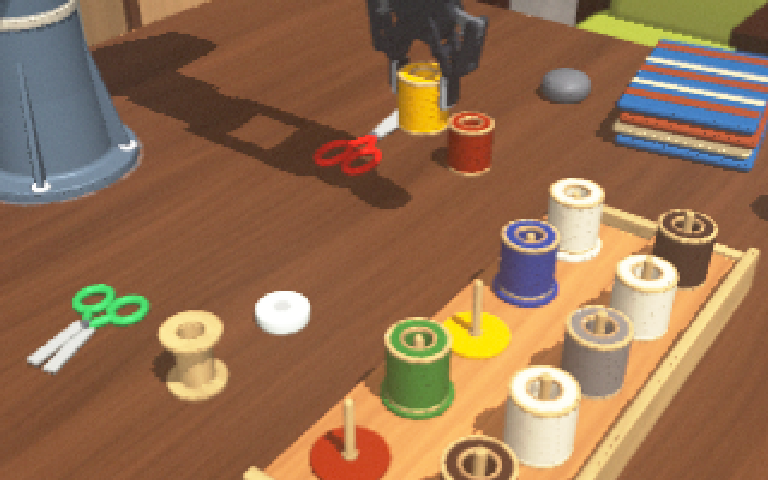

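```bash
python3 -m handwheel '[0.9,0,1,0,0,0,4, 2.6,0,3,0,0,0,4, 5.3,0,6,0,0,0,4, 7.9,0,9,0,0,0,4, 10.6,0,12,0,0,0,4, 13,0,14.7,0,0,0,4, 14.8,0,16.8,0,0,0,4, 15.6,0,17.7,0,0,0,4, 15.9,0,18.0,0,0,0,4, 15.9,0,18,0,0,0,4]'; python3 -m handwheel '[0,0,0,0,0,0,4,0,0,0,0,0,0,4]'; python3 held.py k;python3 held2.py 18 32 .6264 .0163
```

```text
t: 18.08
tcp_pos: [0.6245, 0.0143, 0.1588]
tool_rot: [-0.498, 0.503, -0.501, 0.497]
force: [-0.5, 0.1, 0.6]
finger_gap: 0.642
t: 18.25
tcp_pos: [0.6232, 0.0164, 0.1598]
tool_rot: [-0.499, 0.503, -0.501, 0.498]
force: [0.6, -0.7, -0.3]
finger_gap: 0.642
tcp [0.6232 0.0164 0.1598] F [ 0.6 -0.7 -0.3] gap 0.642 [-0.4989  0.5026 -0.5007  0.4978]
795 z range thread [0.0382 0.158  0.1808]
free [0.6261 0.0096 0.0209]
r27 [0.6233 0.0164]
```

View pics/k_scene.png

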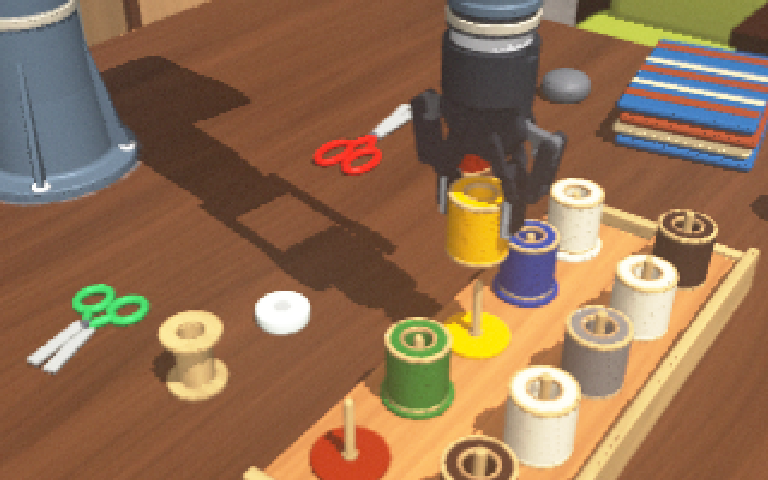

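```bash
python3 -m handwheel '[0,0,0.2,0,0,0,4, 0,1,0.2,0,0,0,4, 0,3,0.2,0,0,0,4, 0,4.5,0.2,0,0,0,4, 0,6,0.2,0,0,0,4, 0,7.2,0.2,0,0,0,4, 0,8.2,0.2,0,0,0,4, 0,8.8,0.2,0,0,0,4, 0,9.1,0.2,0,0,0,4, 0,9.3,0.2,0,0,0,4]'; python3 -m handwheel '[0,0.1,0,0,0,0,4,0,0.2,0,0,0,0,4,0,0.2,0,0,0,0,4,0,0.2,0,0,0,0,4]'; python3 held.py l;python3 held2.py 18 32 .6264 .0163
```

```text
t: 19.23
tcp_pos: [0.6272, 0.0149, 0.067]
tool_rot: [0.498, -0.502, 0.502, -0.498]
force: [-0.4, 0.0, 0.0]
finger_gap: 0.639
t: 19.57
tcp_pos: [0.6275, 0.0149, 0.0659]
tool_rot: [0.498, -0.502, 0.502, -0.498]
force: [0.2, 0.8, -0.6]
finger_gap: 0.641
tcp [0.6275 0.0149 0.0659] F [ 0.2  0.8 -0.6] gap 0.641 [ 0.4977 -0.5017  0.5023 -0.4983]
623 z range thread [0.0314 0.0699 0.0869]
free [0.6282 0.0126 0.0248]
r27 [0.6273 0.015 ]
```

View pics/l_scene.png

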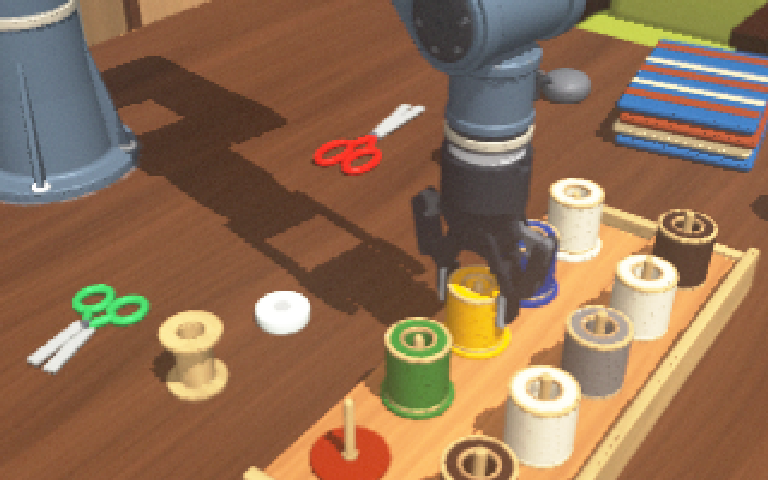

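```bash
python3 -m handwheel '[0,0.1,0,0,0,0,4,0,0.1,0,0,0,0,4]'; python3 -m handwheel '[0,0,0,0,0,0,6, 0,0,0,0,0,0,7, 0,0,0,0,0,0,8, 0,0,0,0,0,0,8, 0,-2,0,0,0,0,8, 0,-5,0,0,0,0,8, 0,-8,0,0,0,0,8, 0,-11,0,0,0,0,8, 0,-11,0,0,0,0,8, 0,-11,0,0,0,0,8]'; python3 held.py m; python3 held2.py 18 32 .6264 .0163;python3 held2.py 0 12 .4242 .3095
```

```text
t: 19.88
tcp_pos: [0.6275, 0.0149, 0.0658]
tool_rot: [0.498, -0.502, 0.502, -0.498]
force: [-1.2, 0.5, 7.9]
finger_gap: 0.639
t: 20.72
tcp_pos: [0.6284, 0.0148, 0.1764]
tool_rot: [0.497, -0.501, 0.503, -0.499]
force: [-0.3, 0.3, -0.4]
finger_gap: 0.931
tcp [0.6284 0.0148 0.1764] F [-0.3  0.3 -0.4] gap 0.931 [ 0.497  -0.5007  0.5033 -0.499 ]
731 z range thread [0.0309 0.0712 0.0868]
free [0.6283 0.0135 0.0256]
r27 [0.6275 0.015 ]
88 z range thread [0.0308 0.0394 0.0545]
free [0.4235 0.3111 0.0265]
r27 [0.4232 0.3117]
```

View pics/m_scene.png

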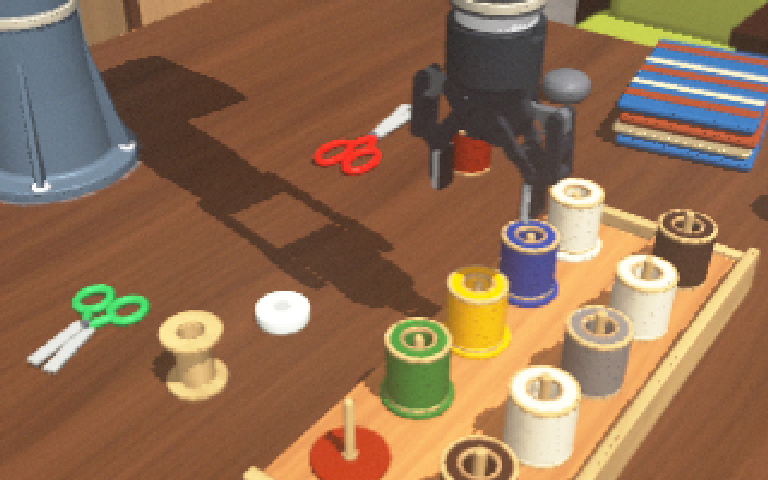

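```bash
python3 -m handwheel '[-3,0,-2,0,0,0,8.5, -6,0,-4.1,0,0,0,8.5, -9,0,-6.2,0,0,0,8.5, -12,0,-8.3,0,0,0,8.5, -15,0,-10.4,0,0,0,8.5, -18,0,-12.4,0,0,0,8.5, -21,0,-14.5,0,0,0,8.5, -24,0,-16.6,0,0,0,8.5, -27,0,-18.7,0,0,0,8.5, -29.5,0,-20.4,0,0,0,8.5]';python3 -m handwheel '[0,0,0,0,0,0,8.5,0,0,0,0,0,0,8.5,0,0,0,0,0,0,8.5]'
```

```text
t: 21.75
tcp_pos: [0.4228, 0.3128, 0.173]
tool_rot: [-0.499, 0.502, -0.501, 0.497]
force: [0.0, -0.2, 0.3]
finger_gap: 0.995
t: 22.0
tcp_pos: [0.4254, 0.3113, 0.1735]
tool_rot: [-0.499, 0.502, -0.502, 0.498]
force: [1.0, -0.2, -0.3]
finger_gap: 0.998
```

```bash
python3 -m handwheel '[0.1,2,-0.1,0,0,0,8.5, 0.1,5,-0.1,0,0,0,8.5, 0.1,8,-0.1,0,0,0,8.5, 0.1,11,-0.1,0,0,0,8.5, 0.1,12.8,-0.1,0,0,0,8.5, 0.1,13.4,-0.1,0,0,0,8.5, 0.1,13.4,-0.1,0,0,0,8.5]'
python3 -m handwheel '[0,0,0,0,0,0,4, 0,0,0,0,0,0,4, 0,0,0,0,0,0,4, 0,0,0,0,0,0,4, 0,0,0,0,0,0,4, 0,0,0,0,0,0,4, 0,0,0,0,0,0,4, 0,0,0,0,0,0,4, 0,0,0,0,0,0,4]' 40
python3 -m handwheel '[0,-1,0,0,0,0,4, 0,-3,0,0,0,0,4, 0,-6,0,0,0,0,4, 0,-9,0,0,0,0,4, 0,-11.5,0,0,0,0,4, 0,-12,0,0,0,0,4,0,-12,0,0,0,0,4]'; python3 held.py n;python3 held2.py 0 12 .4242 .3095
```

```text
t: 22.58
tcp_pos: [0.4244, 0.309, 0.0385]
tool_rot: [-0.499, 0.503, -0.502, 0.496]
force: [-0.6, -0.4, -0.6]
finger_gap: 1.001
t: 23.33
tcp_pos: [0.4256, 0.3108, 0.042]
tool_rot: [0.497, -0.501, 0.502, -0.499]
force: [0.3, -2.2, 6.5]
finger_gap: 0.639
t: 23.92
tcp_pos: [0.4255, 0.3113, 0.1629]
tool_rot: [0.496, -0.501, 0.503, -0.5]
force: [-0.3, 0.4, -0.8]
finger_gap: 0.643
tcp [0.4255 0.3113 0.1629] F [-0.3  0.4 -0.8] gap 0.643 [ 0.4962 -0.5012  0.5026 -0.5   ]
415 z range thread [0.1227 0.1556 0.1983]
free [0.4238 0.3118 0.0276]
r27 [0.4241 0.3112]
```

View pics/n_scene.png

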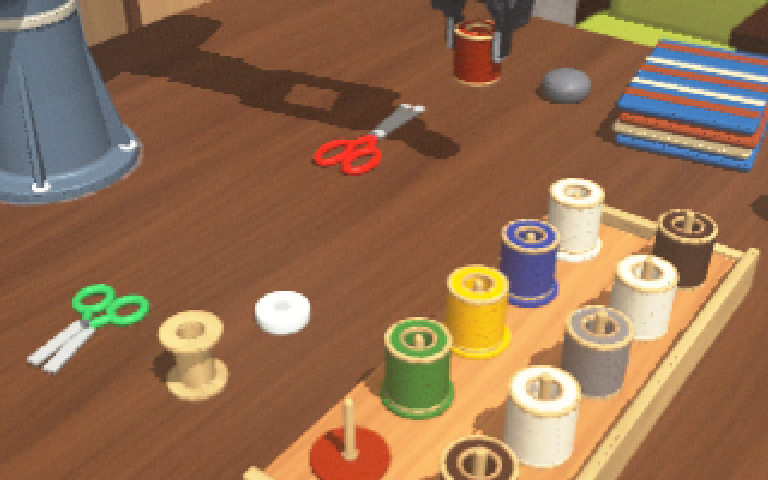

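```bash
python3 -m handwheel '[1,0,0.4,0,0,0,4, 3,0,1.3,0,0,0,4, 6,0,2.6,0,0,0,4, 9,0,3.9,0,0,0,4, 12,0,5.2,0,0,0,4, 15,0,6.5,0,0,0,4, 18,0,7.8,0,0,0,4, 21,0,9,0,0,0,4, 24,0,10.3,0,0,0,4, 27,0,11.6,0,0,0,4]'
python3 -m handwheel '[3,0,1.3,0,0,0,4, 6,0,2.6,0,0,0,4, 9,0,3.9,0,0,0,4, 12,0,5.2,0,0,0,4, 15,0,6.5,0,0,0,4, 18,0,7.8,0,0,0,4, 20,0,8.7,0,0,0,4, 21.2,0,9.2,0,0,0,4, 21.5,0,9.3,0,0,0,4, 21.5,0,9.3,0,0,0,4]'; python3 -m handwheel '[0,0,0,0,0,0,4,0,0,0,0,0,0,4]';python3 held.py o;python3 held2.py 0 10 .6315 -.174
```

```text
t: 24.9
tcp_pos: [0.5377, 0.0373, 0.1587]
tool_rot: [-0.499, 0.503, -0.501, 0.497]
force: [0.2, 1.1, -0.8]
finger_gap: 0.64
t: 25.73
tcp_pos: [0.6286, -0.1765, 0.1589]
tool_rot: [-0.498, 0.503, -0.501, 0.497]
force: [1.2, -0.7, -1.0]
finger_gap: 0.64
t: 25.9
tcp_pos: [0.6286, -0.1743, 0.1598]
tool_rot: [-0.499, 0.502, -0.501, 0.498]
force: [-0.4, 0.2, -0.3]
finger_gap: 0.637
tcp [ 0.6286 -0.1743  0.1598] F [-0.4  0.2 -0.3] gap 0.637 [-0.4985  0.5025 -0.5008  0.4982]
889 z range thread [0.1237 0.1612 0.3848]
free [ 0.6321 -0.1784  0.0218]
r27 [ 0.6302 -0.1732]
```

View pics/o_scene.png

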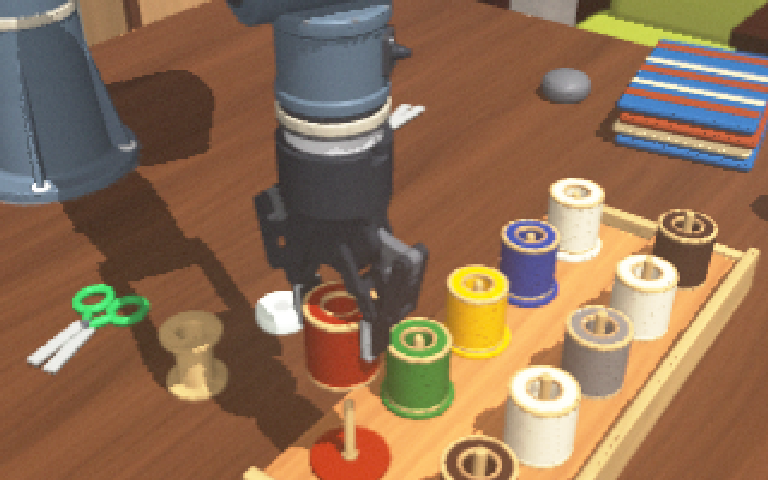

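```bash
python3 -m handwheel '[0,0,0.1,0,0,0,4, 0,1,0.1,0,0,0,4, 0,3,0.1,0,0,0,4, 0,4.5,0.1,0,0,0,4, 0,6,0.1,0,0,0,4, 0,7.2,0.1,0,0,0,4, 0,8.2,0.1,0,0,0,4, 0,8.8,0.1,0,0,0,4, 0,9.1,0.1,0,0,0,4, 0,9.3,0.1,0,0,0,4]'; python3 -m handwheel '[0,0.1,0,0,0,0,4,0,0.2,0,0,0,0,4,0,0.2,0,0,0,0,4,0,0.2,0,0,0,0,4]'; python3 held.py p;python3 held2.py 0 10 .6315 -.174
```

```text
t: 26.88
tcp_pos: [0.6307, -0.1761, 0.067]
tool_rot: [0.498, -0.502, 0.502, -0.498]
force: [0.3, -0.8, -1.2]
finger_gap: 0.642
t: 27.22
tcp_pos: [0.6311, -0.1764, 0.0661]
tool_rot: [0.498, -0.501, 0.503, -0.498]
force: [-1.0, -0.4, 0.4]
finger_gap: 0.642
tcp [ 0.6311 -0.1764  0.0661] F [-1.  -0.4  0.4] gap 0.642 [ 0.4978 -0.5014  0.5025 -0.4982]
798 z range thread [0.0306 0.0711 0.289 ]
free [ 0.6344 -0.1777  0.0239]
r27 [ 0.6339 -0.1743]
```

View pics/p_scene.png

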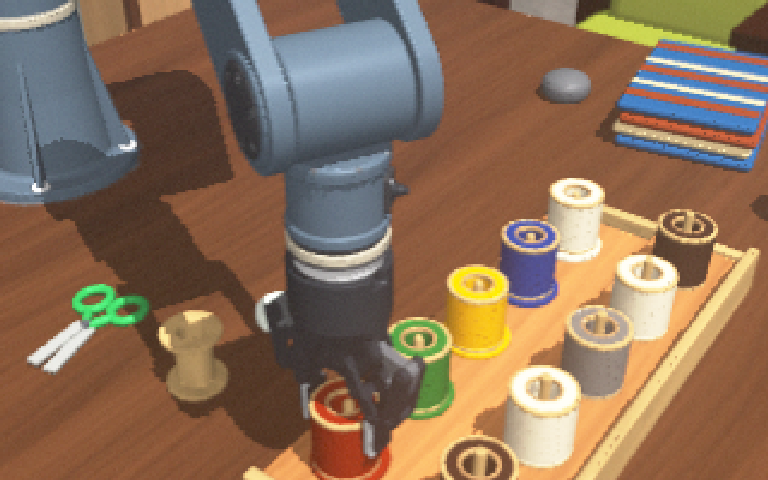

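Rust is over its peg. I'll lower it the last millimetre, release, rise and back off.

```bash
python3 -m handwheel '[0,0.1,0,0,0,0,4,0,0.1,0,0,0,0,4]'; python3 -m handwheel '[0,0,0,0,0,0,6, 0,0,0,0,0,0,7, 0,0,0,0,0,0,8, 0,0,0,0,0,0,8, 0,-2,0,0,0,0,8, 0,-5,0,0,0,0,8, 0,-8,0,0,0,0,8, 0,-11,0,0,0,0,8, 0,-14,0,0,0,0,8, 0,-17,0,0,0,0,8]'
python3 -m handwheel '[0,0,-3,0,0,0,8, 0,0,-6,0,0,0,8, 2,0,-9,0,0,0,8, 4,0,-12,0,0,0,8, 6,0,-15,0,0,0,8, 9,0,-18,0,0,0,8, 12,0,-20,0,0,0,8, 15,0,-21,0,0,0,8, 18,0,-22,0,0,0,8, 20,0,-22,0,0,0,8]'
python3 -m handwheel '[2,0,0,0,0,0,8, 5,0,0,0,0,0,8, 8,0,0,0,0,0,8, 8,0,0,0,0,0,8, 8,0,0,0,0,0,8, 8,0,0,0,0,0,8]'
python3 held.py q; python3 held2.py 0 10 .6315 -.174; python3 held2.py 18 32 .6264 .0163;python3 held2.py 40 75 .629 -.0788;python3 held2.py 112 130 .6238 .1105
python3 - <<'E'
from h import *
s=manip.snapshot('top');c=cloud(s);z=c[...,2]
for nm,x,y in (('blue',.624,.1105),('ochre',.626,.016),('green',.629,-.079),('rust',.6315,-.174),('cream',.621,.206),('bare',.449,-.171)):
    m=(np.hypot(c[...,0]-x,c[...,1]-y)<.045)&(z>.04)
    P=c[m&(z>np.percentile(z[m],50)-.004)] 
    mm=(m&(abs(z-np.median(z[m]))<.006)).astype('uint8')
    ct=np.vstack(cv2.findContours(mm,cv2.RETR_EXTERNAL,cv2.CHAIN_APPROX_NONE)[0])[:,0].astype(float)
    cc,r=cv2.minEnclosingCircle(onz(s,ct,np.median(z[m]))[:,:2].astype('f4'))
    print(nm,'top z',np.median(z[m]).round(4),np.round(cc,4),round(r,4))
E
```

```text
t: 27.53
tcp_pos: [0.6311, -0.1764, 0.066]
tool_rot: [0.498, -0.501, 0.503, -0.498]
force: [-1.4, 0.5, 8.1]
finger_gap: 0.643
t: 28.37
tcp_pos: [0.6302, -0.1759, 0.2353]
tool_rot: [-0.498, 0.502, -0.502, 0.498]
force: [-0.4, -0.2, -0.0]
finger_gap: 0.935
t: 29.2
tcp_pos: [0.407, -0.3769, 0.2343]
tool_rot: [0.498, -0.503, 0.503, -0.497]
force: [0.5, 0.6, 0.1]
finger_gap: 0.937
t: 29.7
tcp_pos: [0.4079, -0.4535, 0.2336]
tool_rot: [-0.498, 0.503, -0.501, 0.498]
force: [0.5, 0.2, -1.1]
finger_gap: 0.935
tcp [ 0.4079 -0.4535  0.2336] F [ 0.5  0.2 -1.1] gap 0.935 [-0.4976  0.5029 -0.5013  0.4982]
791 z range thread [0.0309 0.0666 0.0869]
free [ 0.6325 -0.1776  0.0248]
r27 [ 0.6308 -0.1756]
746 z range thread [0.031  0.0726 0.0871]
free [0.628  0.0139 0.0259]
r27 [0.6273 0.015 ]
586 z range thread [0.0308 0.0654 0.0868]
free [ 0.6323 -0.0818  0.0246]
r27 [ 0.6304 -0.0796]
406 z range thread [0.0314 0.0637 0.0867]
free [0.6254 0.1098 0.025 ]
r27 [0.624  0.1116]
blue top z 0.0839 [0.6245 0.111 ] 0.028
ochre top z 0.084 [0.6276 0.0151] 0.028
green top z 0.0838 [ 0.6307 -0.0797] 0.0281
rust top z 0.0837 [ 0.6311 -0.1756] 0.0282
cream top z 0.0836 [0.6216 0.2084] 0.0282
bare top z 0.0601 [ 0.4489 -0.1707] 0.028
```

View pics/q_scene.png

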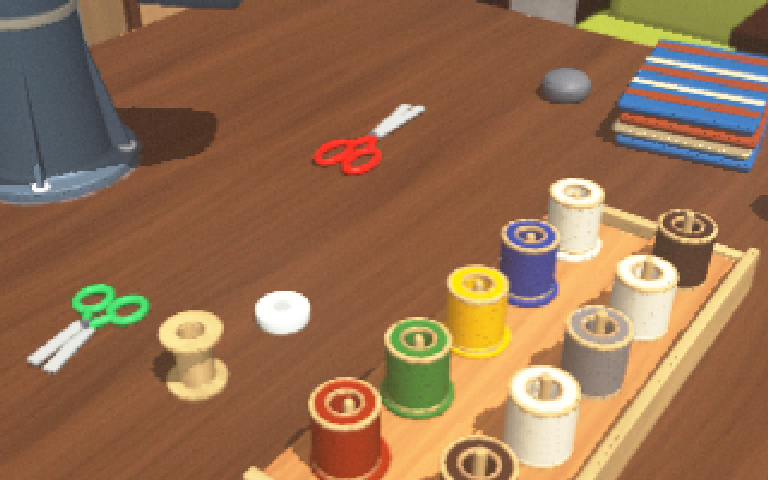

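View pics/q_top.png

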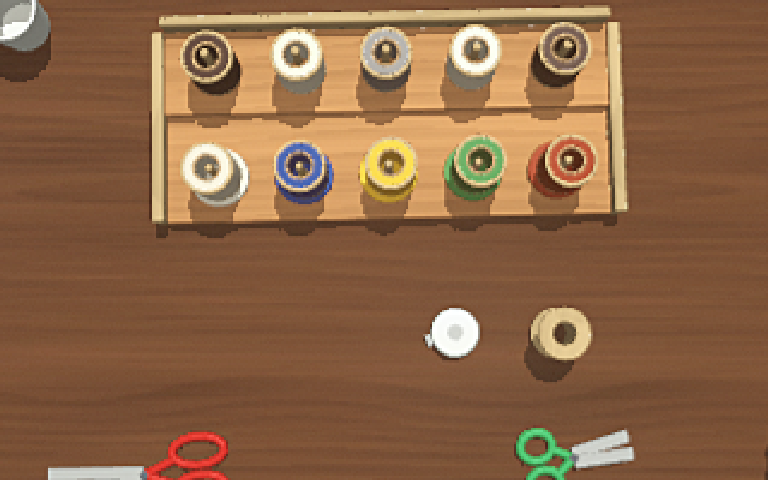

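All four reels sit on their own colour's foot (crop positions in the top view: blue (300,165), ochre (390,163), green (480,160), rust (570,160)). Their tops are at 84 mm, level with the cream reel. The bare reel, top view (562,333), is standing where it was.

```bash
python3 -c "
from station import manip
print(manip.sign_off())"
```

```text
the job is handed in; nothing more can be done
None
```

All four dyed reels (blue, green, ochre and rust) are on the pegs with feet of their own colour, and I handed the job in at about 30 s.

- **Seating:** in the last top view the four reels' tops were at 83.7–84.0 mm, matching 24 mm of foot plus 60 mm of reel. The cream reel's top is at 83.6 mm. Each reel's axis was within about 2 mm of its peg.
- **Left alone:** the bare reel is still upright at (0.449, −0.171), where I first measured it. The cream reel is still on its peg, and the tape measure looks undisturbed in the pictures.
- **Arm:** it is clear of everything with the gripper open. The highest force I read was about 8 N, as the fingers closed on a reel or a reel met its foot.
- **Disagreements:** no check failed. Fitting the side of a reel with its radius left free gave axes up to about 8 mm off, so I used the fixed-radius fit, which agreed with the top view. The first foot outline for rust in the top view was merged with the rack, so I used the scene view and the row spacing for that peg.

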